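# Stand the fallen splash guard up and push it to the spill tray

## Robot

A 6-joint arm with a two-finger parallel gripper is mounted at the origin on a cart in front of the work surface, level with it; the furniture and walls round the work are solid. World frame = base frame: x ahead of the robot, y to its left, z up, the work surface at z = 0. Lengths are in m, angles in rad, forces in N, time in s.
With the tool pointing down it reaches from about 0.375 to 0.975 m from the base axis. Payload 3.8 kg.
Tool frame: the origin (TCP) lies at the very end of the fingers, on their centre line; the grasp point (between the pads) lies 19 mm behind it; y points along the fingers, x is the direction in which the jaws open and shut, and the axes are right-handed (so a half turn about y gives the same grasp; the last joint's range is limited). The gripper opens to 85 mm and grips with 20 to 120 N. Pads are 22 mm wide; open, the fingers measure 114 mm over their backs; the gripper's body (76 mm by 85 mm) begins 54 mm behind the grasp point. The pads swing forward as they close: fully open they stand 13 mm farther back than shut.
Start: joints at [1.117, 0.264, 1.604, -0, 1.274, -0.037], TCP at [0.273, 0.617, 0.231] pointing down, gripper open.
Joint ranges: [-2.63, 2.63], [-0.94, 2.18], [0.31, 2.57], [-1.31, 4.45], [0, 2.66], [-2.55, 2.55]. Speed limits (rad/s): [2.57, 2.57, 3.14, 3.14, 3.14, 3.14].

## Interface

Orientations are given as a rotation vector (axis times angle).
In Python, from workcell import bot, cams gives the robot as it stands.
- The arm moves only by the tool play_rows, never from a script. Its argument "motion" is a list of rows, each a list of 2 entries, a list of its own where there are three numbers: the shift along the world's x, y, z normalised to -1 to 1, where 1 is 400 mm, then the turn, a rotation vector about the world's x, y, z normalised to -1 to 1, where 1 is pi/4 rad. In form: [[[tx, ty, tz], [ax, ay, az]], ...]. A call has 1 to 10 rows; each row is the pose to reach, as a shift and turn from the pose commanded when the call began; what a row does not reach only later rows make up. A row lasts 1/8 s, in which the tool goes at most 62.5 mm and 10.7 degrees, less where a joint would pass 70% of its speed; a pose out of reach is approached as far as the arm can. A call with a number of a shift or a turn outside -1 to 1 is refused whole. A call with a gripper value outside its range is refused whole. "gripper" is the closure, from 0 (fully open) to 1 (shut), set as the call begins (left out, the last holds). The fingers move at their own pace and stop on an object; "squeeze" is the grip in N (left out, the last holds). Time passes only in rows, so rows that repeat a pose let the fingers close. It gives the time, the measured TCP pose, the force and the opening at its end, in the units of the state.
- bot.read_state(): the state, without advancing time (a new reading comes with each control period).
- cams.read_camera(name): name is "scene" or "side" or "wrist"; returns (picture, depth): 400x640x3 uint8, red, green, blue; 400x640 float32, m along the optical axis (not along the pixel's ray), 0 where there is no reading.
- cams.calibration(name): a dict with "mtx" (3x3 intrinsics, pixels), "R" (3x3) and "t" (3): a world point X has camera coordinates R X + t; the wrist camera has in their place "tool_from_camera" (4x4, takes a point from camera to tool coordinates, whose origin is the TCP and whose axes are the tool frame's). Camera axes: x right, y down, z forward; pixel columns grow to the right and rows downward; lengths in m; the calibration is good to about 2 mm. A picture is of the moment at which its call begins: read the wrist's pose just before it. calibration takes no time and is no camera call.
- bot.finish_job(): hands the job in, once; it reports no verdict.
Trained networks look in the newest picture that a camera, given by its name, has taken for a name from the list of things; names that differ only in an ending like _2 or _b are one class to them, and where a whole thing is asked for, a point or a joint stands for the part that bears it (a point fixed in the world has none). Each returns a list of dicts, best first, with "conf" (0 to 1); they miss things now and then, are a little off and sometimes report something else, mostly with a low value. They report only what shows in the picture. A call takes as long as a camera call. They do not tell look-alikes from the thing itself.
- cams.recognise(camera, label): "xyz" ([x, y, z] in m, in the coordinates of the camera as it stood for that picture, good to about 4 mm: the middle of the surface that is visible of it).
- cams.regions_of(camera, label): "mask" (400x640 bool, what is visible of it).
- cams.mark_of(camera, label): "xyz" ([x, y, z] in m, in the coordinates of the camera as it stood for that picture, good to about 4 mm: a listed point, or the origin of a listed thing).
The state is a dict: "time": time; "q": joint angles; "joint_vel": joint speeds; "joint_torque": joint torques, N m; "tool_pos": TCP position; "tcp_rot": TCP orientation; "wrist_force": force on the tool from outside, world axes, zero at the start; "torque": the same for the moment, N m; "width": opening from 0.0 (shut) to 1.0 (fully open).
Only numpy, scipy, OpenCV 4.12 (cv2) and the standard library are available. Lean on these libraries where they do the work, as an engineer would, in place of code of your own. Each camera call takes 0.05 s, during which the arm holds its last target.

## Task

The L-shaped splash guard in front of the spill tray has been knocked onto its back: push its upright foot over, towards the tray, so that the guard stands on its foot again, then push the standing guard along the table until the end of its foot meets the front edge of the tray, square to it, with the beaker behind the panel. Use only pushes with the fingertips or the outside of the fingers: never pinch the guard or lift it off the table, and do not disturb the beaker and the bottle in the tray or the other things on the bench.

Things in the scene. Friction and masses are not known exactly. Their poses are not given: they have to be found in the camera images.
- guard: L-shaped splash guard, loose, about 0.6 kg, 160 mm wide (y): white-framed window panel 95 mm high (z), 8 mm thick (x 0..8), and a foot plate square to it, 100 mm long (x), 8 mm thick (z 0..8). Origin: middle of the heel edge, where the panel's outside meets the sole. Standing: z up, x to the tray. At the start it lies on the panel: x straight up, z level, away from the tray, roughly to the robot
- guard_inside: the guard's inner faces (panel's inside, steel top of the foot), fixed to it, same origin and axes. At the start the foot stands 100 mm high at the tray side, its steel face to the robot. Centre of mass about x 32, z 22 mm: pushed high on the steel face towards the tray, the guard turns about its heel, passes balance after about 35 degrees and drops onto its sole by itself
- guard_outside: the guard's outer faces (panel's outside, rubber sole), fixed to it, same origin and axes; fingers on inside and outside at once count as pinching. Standing, it slides when pushed low on the panel's outside; pushed high it may tip forward over its toe
- toe (a point): middle of the toe, the free end of the guard's foot, 100 mm from the heel, half way through its thickness (its axes are the guard's)
- spill_tray: low grey open tray, fixed to the table, 110 mm (x) by 200 mm (y), rim 16 mm high, walls and floor 5 mm; origin: centre of its underside; +x points away from the guard, y along its front edge
- tray_front (a point): middle of the outside of the tray's front wall (the side of the guard and the robot), 8 mm above the table; axes as the tray's. At the start the guard's heel is 140 to 170 mm in front of it, so the guard once standing has 40 to 70 mm to go
- beaker: glass beaker in the middle of the tray, 73 mm wide, 85 mm tall, loose; origin: centre of its underside
- bottle: small capped bottle in the tray, 30 mm wide, 55 mm tall, loose; origin: centre of its underside
- tape_roll: roll of tape lying flat to the right of the work, 93 mm across, 48 mm high; bystander
- reagent_bottle: capped bottle, 43 mm wide, 86 mm tall, to the right of the tray; bystander
- timer: small flat bench timer, 58x66x19 mm, right of the work near the table's front; bystander
- jar: capped jar, 48 mm wide, 62 mm tall, to the left of the work; bystander
Mind the look-alikes: they are no part of the job. What is shaped like the bottle but yellow is not meant.

How it is judged:
By the outcome, as a careful person would: the job done as asked, in the order asked, and still so for the second after the job is handed in, with the robot touching nothing.
It also fails if it takes over 48 s, if anything falls off the work surface, if the arm or the gripper's body presses on something with over 40 N, if the wrist force passes 120 N, or if a joint passes its speed limit or range.

## Working session

There is one attempt and no reset: what is moved stays moved. The work goes in short steps, Python scripts to look and compute and a tool call to move; the robot and the scene stay as the last step left them, time stands still between calls to the robot, and variables do not carry over. Pictures are saved under pics/ and viewed, and the job is handed in when it is done.

Besides the shell and the picture viewer there is one more tool, called after "Request:" as name(argument=value, ...), one argument or row to a line, values as JSON. play_rows: Moves the arm, as the interface text tells. Its arguments: {"type":"object","properties":{"motion":{"type":"array","items":{"type":"array"}},"gripper":{"type":"number"},"squeeze":{"type":"number"}},"required":["motion"]}

```bash
mkdir -p pics; cat > h.py <<'E'
from workcell import bot, cams
import numpy as np, cv2
def toW(name,p,st=None):
    c=cams.calibration(name); p=np.array(p)
    if 'R' in c: return (p-c['t'])@np.array(c['R'])
    st=st or bot.read_state(); from scipy.spatial.transform import Rotation as Ro
    T=np.array(c['tool_from_camera']); q=p@T[:3,:3].T+T[:3,3]
    return Ro.from_rotvec(st['tcp_rot']).apply(q)+st['tool_pos']
def cloud(name,d,mask):
    K=np.array(cams.calibration(name)['mtx']); v,u=np.where(mask&(d>0)); z=d[v,u]
    return toW(name,np.c_[(u-K[0,2])/K[0,0]*z,(v-K[1,2])/K[1,1]*z,z])
def shot(name,f):
    im,d=cams.read_camera(name); cv2.imwrite('pics/'+f,im[:,:,::-1]); np.save('d_'+name+'.npy',d); return im,d
E
python3 - <<'E'
from h import *
np.set_printoptions(precision=4,suppress=True)
s=bot.read_state(); print(s)
for n in('scene','side'):
    im,d=shot(n,n+'0.png')
    for l in ['guard','guard_inside','guard_outside','toe','tray_front','spill_tray','beaker','bottle']:
        for r in cams.mark_of(n,l)[:2]: print(n,l,'mark',r['conf'],toW(n,r['xyz']))
E
```

```text
{'time': 0.0, 'q': array([ 1.1171,  0.2647,  1.6054,  0.    ,  1.2738, -0.0369]), 'joint_vel': array([ 0.0001, -0.0001,  0.0001, -0.    ,  0.0008, -0.0014]), 'joint_torque': array([ -0.0002, -51.5097, -36.7317,   0.0002,   0.0128,  -0.    ]), 'tool_pos': array([0.2729, 0.6165, 0.23  ]), 'tcp_rot': array([-1.3792, -0.8955,  0.8987]), 'wrist_force': array([ 0.2414, -0.3886,  0.0019]), 'torque': array([ 0.0344,  0.0042, -0.0325]), 'width': 0.9996176689118283}
scene guard mark 0.63 [ 0.4968 -0.0675 -0.0014]
scene guard_inside mark 0.59 [ 0.4978 -0.0759 -0.0001]
scene toe mark 0.73 [ 0.4898 -0.0674  0.1028]
scene tray_front mark 0.76 [ 0.6518 -0.0733  0.0059]
scene tray_front mark 0.69 [ 0.59   -0.3439 -0.0018]
scene spill_tray mark 0.75 [ 0.7094 -0.0672  0.0022]
scene beaker mark 0.61 [ 0.7102 -0.0684  0.0033]
scene bottle mark 0.8 [0.6858 0.0034 0.007 ]
scene bottle mark 0.67 [0.6424 0.0814 0.0011]
side guard mark 0.7 [ 0.4943 -0.0715  0.0018]
side guard mark 0.67 [ 0.7106 -0.0667  0.0042]
side guard_inside mark 0.71 [ 0.4977 -0.0701 -0.0017]
side guard_outside mark 0.5 [ 0.4969 -0.0709 -0.0009]
side toe mark 0.94 [ 0.4874 -0.0692  0.0969]
side tray_front mark 0.81 [ 0.6588 -0.0726  0.0051]
side spill_tray mark 0.61 [ 0.7113 -0.0682 -0.002 ]
side beaker mark 0.76 [ 0.7061 -0.0662  0.0048]
side bottle mark 0.61 [0.6852 0.002  0.0025]
```

View pics/scene0.png

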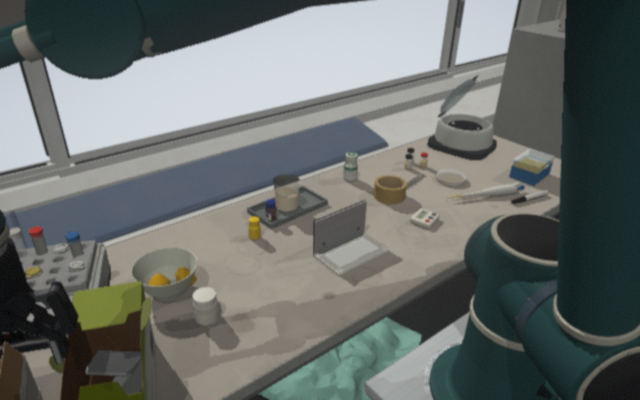

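View pics/side0.png

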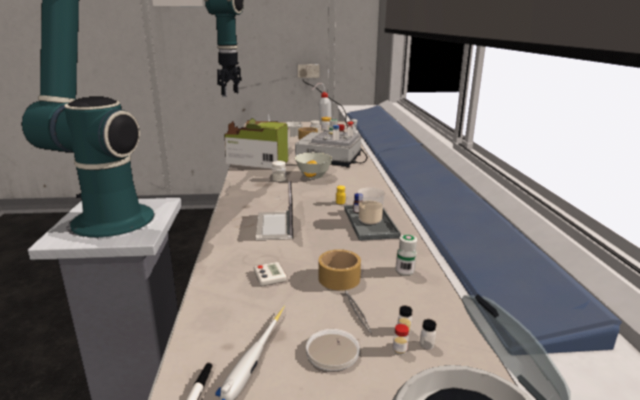

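```bash
python3 - <<'E'
from h import *
from scipy.spatial.transform import Rotation as Ro
np.set_printoptions(precision=4,suppress=True)
s=bot.read_state();print(Ro.from_rotvec(s['tcp_rot']).as_matrix())
for n in('scene','side'):
    d=np.load(f'd_{n}.npy')
    c=cams.calibration(n);print(n,'cam at',-np.array(c['R']).T@c['t'])
    P=cloud(n,d,d>0)
    m=(P[:,2]>.004)&(P[:,2]<.3)&(P[:,0]>.3)&(P[:,0]<.95)&(abs(P[:,1])<.6)
    im=np.zeros((600,800),np.uint8)  # x .3-.9 up, y .4..-.4
    Q=P[m]; np.save(f'P_{n}.npy',Q)
    o=np.argsort(Q[:,2]);Q=Q[o]
    r=((.95-Q[:,0])*900).astype(int);cc=((.44-Q[:,1])*900).astype(int)
    k=(r>=0)&(r<600)&(cc>=0)&(cc<800)
    im[r[k],cc[k]]=np.clip(60+Q[k,2]*1400,0,255)
    cv2.imwrite(f'pics/top_{n}.png',im)
    # guard foot: inliers upper
    g=Q[(Q[:,2]>.06)&(Q[:,0]>.45)&(Q[:,0]<.53)&(Q[:,1]>-.18)&(Q[:,1]<.05)]
    print('foot',len(g),g.min(0),g.max(0))
    f=Q[(Q[:,2]>.025)&(Q[:,2]<.085)&(Q[:,0]>.45)&(Q[:,0]<.53)&(Q[:,1]>-.14)&(Q[:,1]<.0)]
    if len(f)>50:
        print('line x=a+b*y',np.polyfit(f[:,1],f[:,0],1), len(f))
    g=Q[(Q[:,2]>.005)&(Q[:,2]<.014)&(Q[:,0]>.3)&(Q[:,0]<.53)&(Q[:,1]>-.2)&(Q[:,1]<.08)]
    print('panel',len(g),np.percentile(g,[1,99],axis=0) if len(g) else '')
E
```

```text
[[ 0.4048  0.0001 -0.9144]
 [ 0.9144  0.      0.4048]
 [ 0.0001 -1.     -0.0001]]
scene cam at [-0.2487  0.5897  0.6995]
foot 835 [ 0.4818 -0.1504  0.0601] [0.496  0.0121 0.1026]
line x=a+b*y [-0.0012  0.4859] 895
panel 1142 [[ 0.3979 -0.148   0.005 ]
 [ 0.4864  0.0101  0.0135]]
side cam at [ 0.4768 -1.1717  0.5274]
foot 127 [ 0.4868 -0.1544  0.0602] [0.4949 0.0072 0.1033]
panel 803 [[ 0.4008 -0.1528  0.0051]
 [ 0.4879  0.0059  0.0114]]
```

The scene view shows the guard at (345,240): the dark foot stands up at (340,228) and the white panel lies towards the robot. The tray is at (288,206), with the beaker at (287,193) and the navy-capped bottle at (271,209). The yellow bottle at (254,228) is the look-alike. Other objects are the tape roll (390,190), reagent bottle (351,167), timer (424,217) and jar (205,305).

```bash
python3 - <<'E'
from h import *
np.set_printoptions(precision=4,suppress=True)
im=cv2.imread('pics/scene0.png')[150:290,220:460]; cv2.imwrite('pics/crop0.png',cv2.resize(im,None,fx=3.3,fy=3.3,interpolation=2))
for n in('scene','side'):
    im,d=shot(n,n+'1.png')
    print(n, cams.calibration(n)['mtx'][0])
    for l in ['spill_tray','guard']:
        R=cams.regions_of(n,l)
        for r in R[:2]:
            P=cloud(n,d,r['mask']);print(n,l,r['conf'],len(P),P.min(0),P.max(0),np.median(P,0))
        if l=='spill_tray':
            P=cloud(n,d,R[0]['mask']); 
            Q=P[(P[:,2]>.009)&(P[:,2]<.02)&(P[:,0]<.68)&(P[:,0]>.63)]
            # front edge per y bin
            e=[]
            for y in np.arange(-.17,.04,.01):
                q=Q[abs(Q[:,1]-y)<.005]
                if len(q)>2: e.append((y,q[:,0].min(),len(q)))
            print(np.array(e).T)
            rect=cv2.minAreaRect(P[P[:,2]<.025][:,:2].astype(np.float32)); print('rect',rect)
        else:
            P=cloud(n,d,R[0]['mask']); print('grect',cv2.minAreaRect(P[P[:,2]<.2][:,:2].astype(np.float32)))
for l in ['jar','tape_roll','timer','reagent_bottle','bottle']:
    for r in cams.mark_of('scene',l)[:2]: print(l,r['conf'],toW('scene',r['xyz']))
E
```

```text
scene [487.4931   0.     314.4183]
scene spill_tray 0.58 1119 [ 0.6464 -0.1699 -0.0023] [0.7838 0.0365 0.0188] [ 0.6881 -0.059   0.0056]
[[-0.17   -0.16   -0.15   -0.14   -0.13   -0.12   -0.11   -0.1    -0.09
  -0.08   -0.07   -0.06   -0.05   -0.04   -0.03   -0.02   -0.01    0.
   0.01    0.02    0.03  ]
 [ 0.6615  0.659   0.6558  0.657   0.6568  0.6535  0.6541  0.653   0.6534
   0.6532  0.6532  0.6497  0.6536  0.65    0.6493  0.65    0.6488  0.6464
   0.6477  0.6474  0.6471]
 [ 9.      8.      7.      7.      6.     10.      9.      6.      9.
   7.      8.      9.      6.     12.      9.      8.      8.     11.
   8.     10.     24.    ]]
rect ((0.7169536352157593, -0.06624510884284973), (0.1339152306318283, 0.20221763849258423), 3.4901461601257324)
scene guard 0.9 3320 [ 0.3953 -0.1511 -0.004 ] [0.6229 0.0123 0.1017] [ 0.4825 -0.0619  0.0155]
grect ((0.508893609046936, -0.0691370964050293), (0.2275720089673996, 0.16315585374832153), 0.25990593433380127)
side [446.1964   0.     320.4522]
side spill_tray 0.74 1049 [ 0.6496 -0.3148 -0.0015] [0.7802 0.0282 0.0843] [ 0.707  -0.1168  0.
[... 403 characters left out ...]
      4.      7.
   5.      5.      5.      5.      3.      4.      7.      4.      7.
   3.     18.      4.    ]]
rect ((0.7157616019248962, -0.07164651155471802), (0.12215263396501541, 0.20594090223312378), 3.4544622898101807)
side guard 0.62 938 [ 0.4026 -0.1549  0.0007] [0.4924 0.0093 0.1024] [ 0.449  -0.0944  0.0084]
grect ((0.4472388029098511, -0.07268170267343521), (0.08890621364116669, 0.16470469534397125), 0.6839691400527954)
jar 0.85 [0.4568 0.3086 0.0032]
tape_roll 0.64 [ 0.5893 -0.3439 -0.0003]
timer 0.77 [ 0.4387 -0.3252  0.0025]
timer 0.17 [ 0.489  -0.0664  0.0999]
reagent_bottle 0.72 [ 0.7431 -0.3234  0.0011]
bottle 0.8 [0.6877 0.0006 0.0045]
bottle 0.57 [0.6415 0.0767 0.0027]
```

View pics/crop0.png

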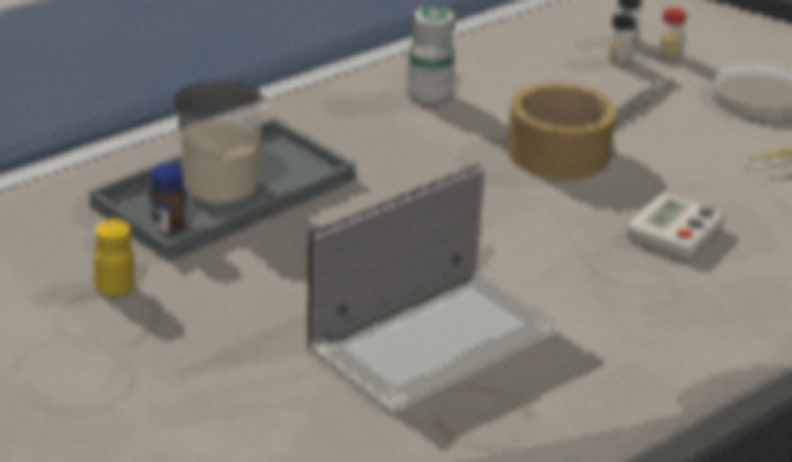

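View pics/top_scene.png

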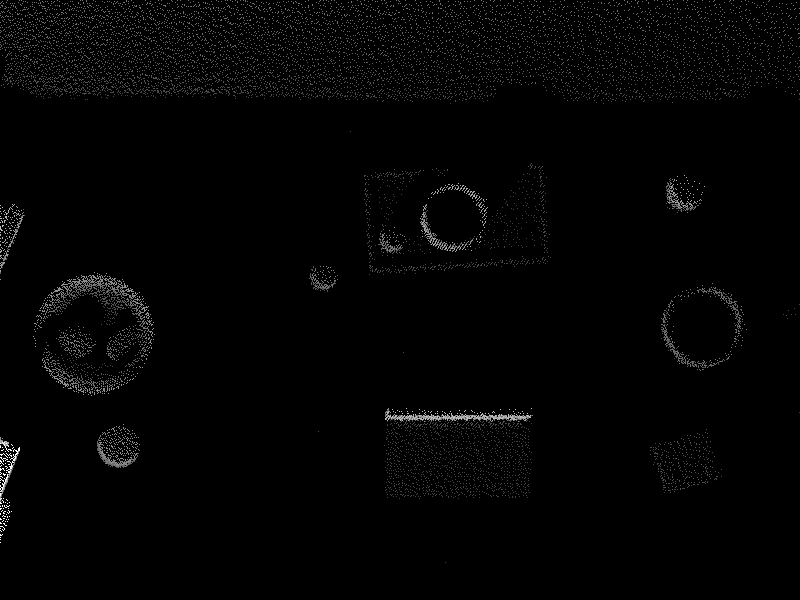

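The top views put the tray's front edge about 3.4° anticlockwise of the guard, whose yaw is about 0.

My plan:
1. Tip the foot with the open fingers, jaw axis along y, so there are two contacts.
2. Push from behind with the tool tilted, so the gripper body stays clear of the 95 mm panel.

First I'll go above the guard.

Request:
play_rows(
  motion=[
    [[0.25,-1,0],[0,0,0.53]],
    [[0.25,-1,0],[0,0,0.53]],
    [[0.25,-1,0],[0,0,0.53]],
    [[0.25,-1,0],[0,0,0.53]],
    [[0.25,-1,0],[0,0,0.53]],
    [[0.25,-1,0],[0,0,0.53]],
    [[0.25,-1,0],[0,0,0.53]],
    [[0.25,-1,0],[0,0,0.53]],
    [[0.25,-1,0],[0,0,0.53]],
  ],
  gripper=0,
)

```text
time: 2.58
tool_pos: [0.3734, 0.2175, 0.2315]
tcp_rot: [-1.209, -1.209, 1.207]
wrist_force: [-0.7, 0.6, -0.2]
width: 1.0
```

Request:
play_rows(
  motion=[
    [[0.19,-0.72,0],[0,0,0]],
    [[0.19,-0.72,0],[0,0,0]],
    [[0.19,-0.72,0],[0,0,0]],
    [[0.19,-0.72,0],[0,0,0]],
    [[0.19,-0.72,0],[0,0,0]],
    [[0.19,-0.72,0],[0,0,0]],
    [[0.19,-0.72,0],[0,0,0]],
  ],
)

```text
time: 3.45
tool_pos: [0.4494, -0.0696, 0.231]
tcp_rot: [-1.208, -1.209, 1.209]
wrist_force: [-0.5, 0.4, -0.0]
width: 1.001
```

```bash
python3 - <<'E'
from h import *
from scipy.spatial.transform import Rotation as Ro
np.set_printoptions(precision=4,suppress=True)
s=bot.read_state();print(s['time'],s['q'],s['tool_pos']);print(Ro.from_rotvec(s['tcp_rot']).as_matrix())
T=np.array(cams.calibration('wrist')['tool_from_camera']);print(T)
im,d=shot('wrist','w1.png')
P=cloud('wrist',d,(d>0)); 
u=np.where(d>0); 
# finger points near TCP
k=(np.linalg.norm(P-s['tool_pos'],axis=1)<.12)&(P[:,2]>.13)
Q=(P[k]-s['tool_pos'])@Ro.from_rotvec(s['tcp_rot']).as_matrix(); print('tool-frame finger pts',len(Q),np.percentile(Q,[0,2,98,100],axis=0) if len(Q) else '')
for l in ['guard','toe','tray_front']:
    for r in cams.mark_of('wrist',l)[:2]: print(l,r['conf'],toW('wrist',r['xyz'],s))
k=(P[:,2]>.085)&(P[:,2]<.12)&(abs(P[:,0]-.49)<.03); g=P[k]
if len(g)>20: print('top edge',len(g),g.min(0),g.max(0),np.polyfit(g[:,1],g[:,0],1))
E
```

```text
3.45 [-0.209  -0.1627  2.0515  0.0008  1.2538 -1.7803] [ 0.4494 -0.0696  0.231 ]
[[-0.0003 -0.0008 -1.    ]
 [ 1.      0.001  -0.0003]
 [ 0.001  -1.      0.0008]]
[[ 1.     -0.0001 -0.0002  0.0007]
 [ 0.0002 -0.2791  0.9603 -0.142 ]
 [-0.0002 -0.9603 -0.2791  0.0712]
 [ 0.      0.      0.      1.    ]]
tool-frame finger pts 47959 [[-0.074  -0.0947 -0.0124]
 [-0.068  -0.0907 -0.0069]
 [ 0.07   -0.0216  0.0181]
 [ 0.0761 -0.0118  0.0211]]
guard 0.59 [ 0.4946 -0.07   -0.0031]
toe 0.88 [ 0.4941 -0.0685  0.0991]
tray_front 0.68 [ 0.653  -0.0717  0.0083]
top edge 2876 [ 0.4852 -0.15    0.085 ] [0.4948 0.0098 0.1013] [-0.0014  0.4886]
```

View pics/w1.png

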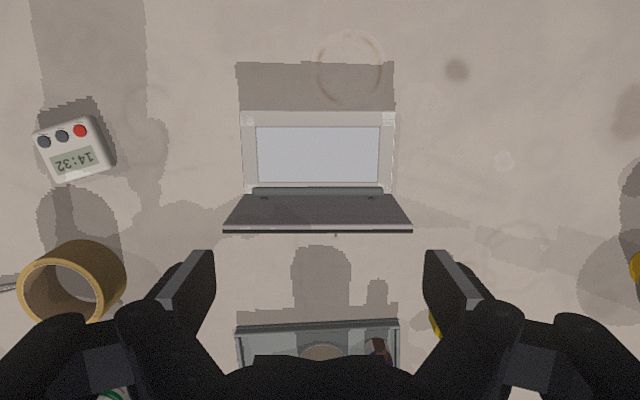

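The wrist view shows the foot's top edge at rows 195–232, columns 225–412, centred between the fingers. The panel is above it in the picture (robot side) and the tray is below. Next I'll descend behind the foot.

Request:
play_rows(
  motion=[
    [[0,0,-0.15],[0,0,0]],
    [[0,0,-0.3],[0,0,0]],
    [[0,0,-0.4],[0,0,0]],
    [[0,0,-0.43],[0,0,0]],
    [[0,0,-0.43],[0,0,0]],
    [[0.03,0,-0.43],[0,0,0]],
    [[0.05,0,-0.43],[0,0,0]],
    [[0.07,0,-0.43],[0,0,0]],
    [[0.08,0,-0.43],[0,0,0]],
    [[0.09,0,-0.43],[0,0,0]],
  ],
)

```text
time: 4.9
tool_pos: [0.4853, -0.0708, 0.0593]
tcp_rot: [-1.209, -1.208, 1.209]
wrist_force: [-1.4, -0.4, 1.6]
width: 1.007
```

```bash
python3 - <<'E'
from h import *
im,d=shot('side','s2.png'); cv2.imwrite('pics/s2c.png',cv2.resize(im[100:300,200:460,::-1],None,fx=3,fy=3,interpolation=2))
E
```

```text
(no output)
```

View pics/s2c.png

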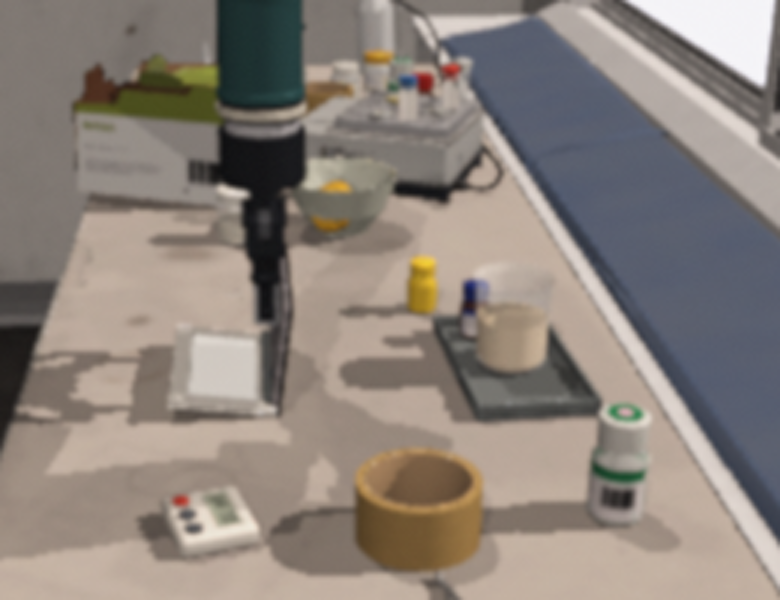

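The foot at (283,340) in the side crop is just starting to lean, with the fingers behind it. I'll push on, slowly near balance.

Request:
play_rows(
  motion=[
    [[0.02,0,0],[0,0,0]],
    [[0.04,0,0],[0,0,0]],
    [[0.055,0,0],[0,0,0]],
    [[0.07,0,0],[0,0,0]],
    [[0.08,0,0],[0,0,0]],
    [[0.09,0,0],[0,0,0]],
    [[0.09,0,0],[0,0,0]],
  ],
)

```text
time: 5.82
tool_pos: [0.5218, -0.0708, 0.0594]
tcp_rot: [-1.21, -1.209, 1.209]
wrist_force: [0.7, 0.3, 0.1]
width: 0.999
```

```bash
python3 - <<'E'
from h import *
im,d=shot('side','s3.png'); cv2.imwrite('pics/s3c.png',cv2.resize(im[100:300,200:460,::-1],None,fx=3,fy=3,interpolation=2))
E
```

```text
(no output)
```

View pics/s3c.png

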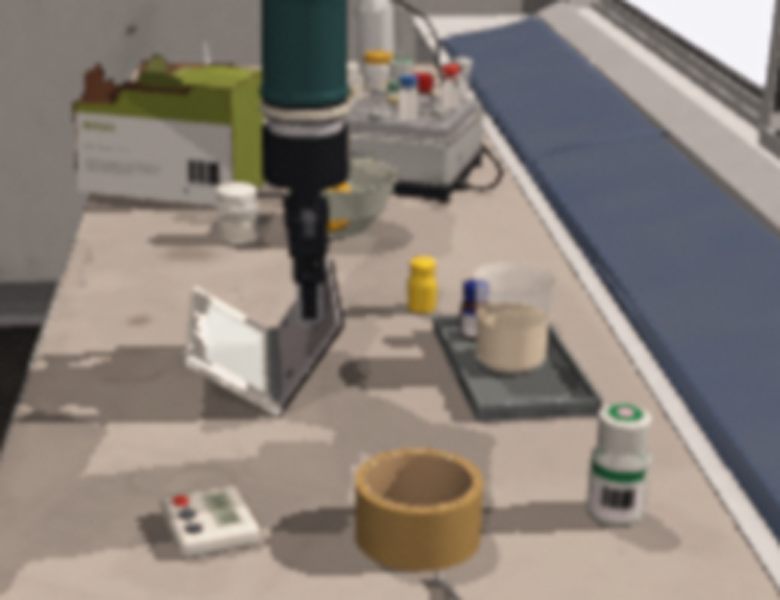

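The guard is tilted about 38°, with its heel still at (278,410). A few more millimetres should take it over.

Request:
play_rows(
  motion=[
    [[0.01,0,0],[0,0,0]],
    [[0.02,0,0],[0,0,0]],
    [[0.03,0,0],[0,0,0]],
    [[0.035,0,0],[0,0,0]],
    [[0.035,0,0],[0,0,0]],
    [[0.035,0,0],[0,0,0]],
  ],
)

```text
time: 6.62
tool_pos: [0.5351, -0.0708, 0.0592]
tcp_rot: [-1.209, -1.209, 1.209]
wrist_force: [-0.4, -0.7, 0.5]
width: 1.001
```

```bash
python3 - <<'E'
from h import *
im,d=shot('side','s4.png'); cv2.imwrite('pics/s4c.png',cv2.resize(im[100:300,200:460,::-1],None,fx=3,fy=3,interpolation=2))
E
```

```text
(no output)
```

View pics/s4c.png

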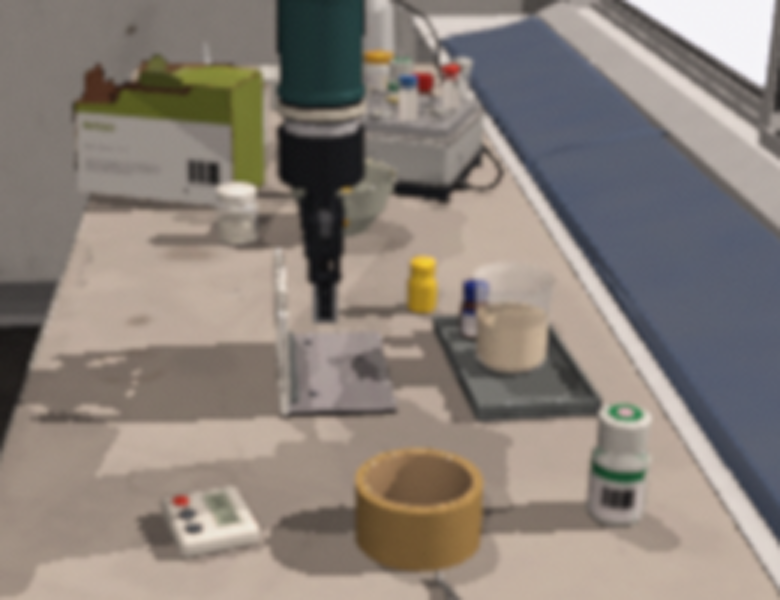

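The guard now stands on its foot: panel at (283,330), foot flat up to (395,410). The fingers are clear, so I'll lift straight up and measure.

Request:
play_rows(
  motion=[
    [[0,0,0.1],[0,0,0]],
    [[0,0,0.25],[0,0,0]],
    [[0,0,0.4],[0,0,0]],
    [[-0.1,0,0.42],[0,0,0]],
    [[-0.25,0,0.42],[0,0,0]],
    [[-0.25,0,0.42],[0,0,0]],
    [[-0.25,0,0.42],[0,0,0]],
  ],
)

```text
time: 7.55
tool_pos: [0.4356, -0.0709, 0.2277]
tcp_rot: [-1.211, -1.21, 1.208]
wrist_force: [0.3, 0.2, 0.5]
width: 1.0
```

```bash
cat > m.py <<'E'
from h import *
np.set_printoptions(precision=4,suppress=True)
def measure(f,cs=('wrist','scene','side')):
  for n in cs:
    s=bot.read_state()
    im,d=shot(n,f'{f}_{n}.png'); P=cloud(n,d,d>0)
    b=(P[:,0]>.44)&(P[:,0]<.62)&(P[:,1]>-.19)&(P[:,1]<.06)
    B=P[b]
    g=B[(B[:,2]>.03)&(B[:,2]<.105)]
    t=g[(g[:,2]>.088)&(g[:,2]<.1)]
    if len(t)>20:
        p=np.polyfit(t[:,1],t[:,0],1); print(n,'panel top',len(t),t.min(0),t.max(0),'slope',p[0],'x@mid',np.polyval(p,t[:,1].mean()))
    ft=B[(B[:,2]>.004)&(B[:,2]<.012)]
    if len(ft)>50:
        q=ft; print(n,'foot',len(q),np.percentile(q,[0.5,99.5],axis=0).ravel())
        e=[(y,q[abs(q[:,1]-y)<.005][:,0].max()) for y in np.arange(-.14,.01,.01) if (abs(q[:,1]-y)<.005).sum()>3]
        e=np.array(e)
        if len(e)>4: print(n,'toe edge',np.polyfit(e[:,0]+.07,e[:,1],1))
    T=P[(P[:,2]>.012)&(P[:,2]<.02)&(P[:,0]>.63)&(P[:,0]<.68)&(P[:,1]>-.165)&(P[:,1]<.025)]
    e=[(y,T[abs(T[:,1]-y)<.005][:,0].min()) for y in np.arange(-.16,.02,.01) if (abs(T[:,1]-y)<.005).sum()>3]
    e=np.array(e)
    if len(e)>4: print(n,'tray edge',np.polyfit(e[:,0]+.07,e[:,1],1))
    for l in ['guard','toe','tray_front']:
        for r in cams.mark_of(n,l)[:1]: print(n,l,round(r['conf'],2),toW(n,r['xyz'],s))
E
python3 - <<'E'
from m import *
from scipy.spatial.transform import Rotation as Ro
measure('a')
R=Ro.from_euler('z',3.4,degrees=True)*Ro.from_euler('y',-40,degrees=True)
print(R.as_rotvec()/(np.pi/4)); print(bot.read_state()['q'],bot.read_state()['tool_pos'])
E
```

```text
wrist panel top 2072 [ 0.4944 -0.1504  0.088 ] [0.5034 0.0092 0.0963] slope -0.003492966536305724 x@mid 0.49800947937893447
wrist foot 5487 [ 0.4948 -0.1494  0.0048  0.5944  0.0083  0.0116]
wrist toe edge [-0.0002  0.5945]
wrist tray edge [-0.0628  0.6543]
wrist toe 0.82 [ 0.5939 -0.0655 -0.0006]
wrist tray_front 0.9 [ 0.6549 -0.0708  0.0092]
scene panel top 217 [ 0.4907 -0.1505  0.088 ] [0.504  0.0103 0.0968] slope -0.0022003382704746445 x@mid 0.4959875301114048
scene foot 450 [ 0.4908 -0.1448  0.0041  0.5942  0.0114  0.0118]
scene toe edge [0.9058 0.5404]
scene tray edge [-0.0595  0.6523]
scene guard 0.83 [ 0.4965 -0.0675  0.0036]
scene toe 0.7 [ 0.5925 -0.068   0.0067]
scene tray_front 0.98 [ 0.6546 -0.0725  0.0073]
side panel top 80 [ 0.4951 -0.1537  0.0892] [0.5033 0.0082 0.0987] slope -0.004049913100686459 x@mid 0.4990696073016003
side foot 833 [ 0.4743 -0.1544  0.0042  0.5946  0.0074  0.0118]
side toe edge [-0.0051  0.5938]
side tray edge [-0.0569  0.6553]
side guard 0.95 [ 0.493  -0.0711  0.0024]
side toe 0.68 [ 0.5948 -0.0725  0.0027]
side tray_front 0.61 [ 0.6586 -0.074   0.0096]
[ 0.0264 -0.8886  0.0725]
[-0.2176 -0.1895  2.0809  0.      1.2504 -1.788 ] [ 0.4354 -0.0708  0.2271]
```

View pics/a_wrist.png

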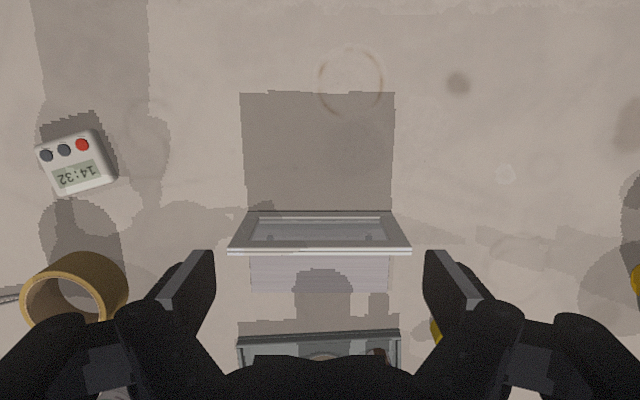

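The standing guard has its heel at x≈0.4945, its toe at 0.5945 and yaw near 0. The tray's front middle is at about (0.6545, −0.071) with slope −0.06, which is +3.4°. That leaves a 60 mm gap.

Next I'll tilt the tool 25° with 3.4° of yaw, behind the panel and high up.

Request:
play_rows(
  motion=[
    [[0.0,0,0],[0.0165,-0.555,0.0743]],
    [[0.02,0,0],[0.0165,-0.555,0.0743]],
    [[0.05,0,0],[0.0165,-0.555,0.0743]],
    [[0.05,0,0],[0.0165,-0.555,0.0743]],
    [[0.05,0,0],[0.0165,-0.555,0.0743]],
  ],
)

```text
time: 8.78
tool_pos: [0.4555, -0.0709, 0.2279]
tcp_rot: [-1.485, -1.575, 1.004]
wrist_force: [-0.3, 0.2, 0.5]
width: 1.0
```

```bash
python3 - <<'E'
from m import *
from scipy.spatial.transform import Rotation as Ro
s=bot.read_state();print(s['q'],s['tool_pos']);print(Ro.from_rotvec(s['tcp_rot']).as_matrix())
E
```

```text
[-0.33   -0.4482  2.3217  0.2104  0.8724 -2.0628] [ 0.4555 -0.0709  0.2279]
[[-0.0588  0.4212 -0.9051]
 [ 0.9983  0.0248 -0.0533]
 [ 0.     -0.9066 -0.422 ]]
```

Request:
play_rows(
  motion=[
    [[0,0,-0.15],[0,0,0]],
    [[0,0,-0.3],[0,0,0]],
    [[0,0,-0.42],[0,0,0]],
    [[0,0,-0.48],[0,0,0]],
    [[0,0,-0.51],[0,0,0]],
    [[0,0,-0.51],[0,0,0]],
    [[0,0,-0.51],[0,0,0]],
  ],
)

```text
time: 9.65
tool_pos: [0.4564, -0.0709, 0.024]
tcp_rot: [-1.485, -1.576, 1.004]
wrist_force: [0.1, 0.9, 0.3]
width: 1.003
```

```bash
python3 - <<'E'
from m import *
s=bot.read_state();print(s['q'],s['tool_pos'])
im,d=shot('side','s5.png'); cv2.imwrite('pics/s5c.png',cv2.resize(im[100:300,200:460,::-1],None,fx=3,fy=3,interpolation=2))
E
```

```text
[-0.3298 -0.1169  2.5241  0.469   0.363  -2.3689] [ 0.4564 -0.0709  0.024 ]
```

View pics/s5c.png

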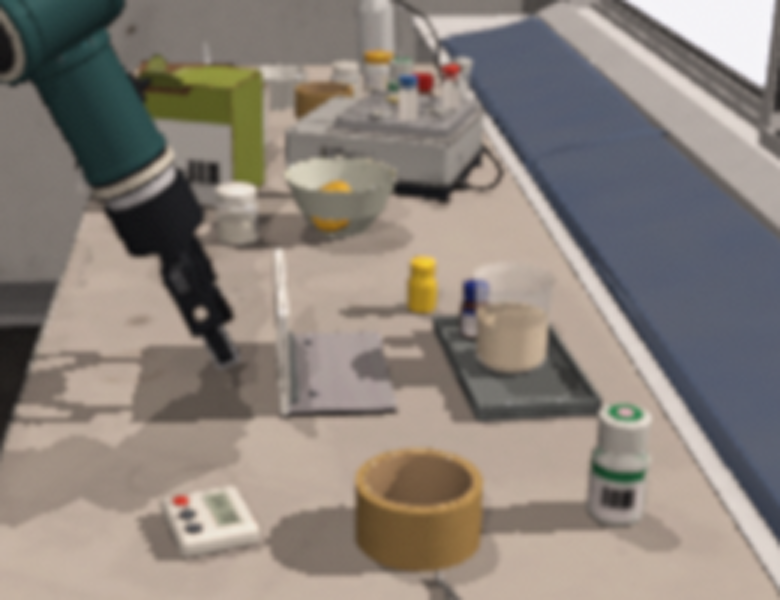

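The tilted fingers are at (228,355), clear behind the panel at (283,330). Starting a slow low push, stopping about 15 mm short to measure.

Request:
play_rows(
  motion=[
    [[0.04,0,0],[0,0,0]],
    [[0.07,0,0],[0,0,0]],
    [[0.085,0,0],[0,0,0]],
    [[0.1,0,0],[0,0,0]],
    [[0.115,0,0],[0,0,0]],
    [[0.13,0,0],[0,0,0]],
    [[0.145,0,0],[0,0,0]],
    [[0.16,0,0],[0,0,0]],
    [[0.175,0,0],[0,0,0]],
    [[0.185,0,0],[0,0,0]],
  ],
)

```text
time: 10.95
tool_pos: [0.5277, -0.0699, 0.0222]
tcp_rot: [-1.481, -1.574, 1.005]
wrist_force: [-9.4, -0.3, 7.7]
width: 1.001
```

```bash
python3 - <<'E'
from m import *
s=bot.read_state();print(s['q'],s['tool_pos'],s['wrist_force'])
measure('b',('scene','side'))
im=cv2.imread('pics/b_side.png'); a=cv2.resize(im[140:270,220:420],None,fx=2,fy=2,interpolation=2)
im=cv2.imread('pics/b_scene.png'); b=cv2.resize(im[150:280,220:420],None,fx=2,fy=2,interpolation=2)
cv2.imwrite('pics/b.png',np.hstack([a,b]))
E
```

```text
[-0.2683  0.0319  2.3872  0.4237  0.3392 -2.2722] [ 0.5277 -0.0699  0.0222] [-9.3676 -0.2675  7.7442]
scene panel top 188 [ 0.4689 -0.1432  0.088 ] [0.5366 0.0133 0.0998] slope 0.19999600619488087 x@mid 0.5037474419421931
scene foot 400 [ 0.524  -0.1448  0.004   0.6198  0.0155  0.0118]
scene toe edge [0.7678 0.5679]
scene tray edge [-0.0566  0.6522]
scene guard 0.58 [ 0.5324 -0.0683  0.0001]
scene toe 0.69 [ 0.6311 -0.06    0.0034]
scene tray_front 0.79 [ 0.6545 -0.0738  0.0059]
side panel top 138 [ 0.4776 -0.1531  0.0881] [0.5445 0.0052 0.0999] slope 0.10726625387181618 x@mid 0.5251976158991345
side foot 683 [ 0.497  -0.1523  0.0042  0.6193  0.0095  0.0117]
side toe edge [-0.0016  0.6185]
side tray edge [-0.0576  0.6553]
side guard 0.81 [ 0.5319 -0.0724  0.003 ]
side toe 0.72 [ 0.6297 -0.066   0.0046]
side tray_front 0.77 [ 0.6596 -0.0732  0.0071]
```

View pics/b.png

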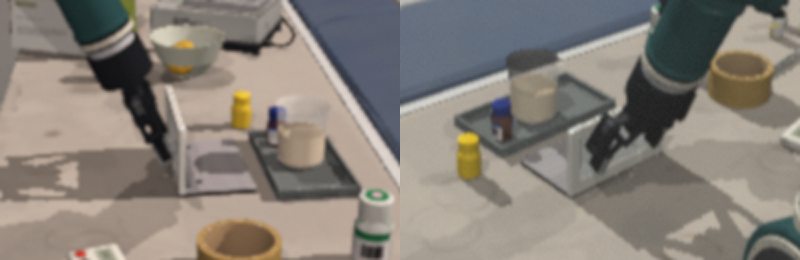

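The guard is sliding upright, with the fingers low on the panel and the tray untouched. I'll refine the yaw and gap with better limits.

```bash
cat > y.py <<'E'
from h import *
np.set_printoptions(precision=4,suppress=True)
def yaw(n,xmax=.66):
    d=np.load(f'd_{n}.npy'); P=cloud(n,d,d>0)
    q=P[(P[:,2]>.004)&(P[:,2]<.0115)&(P[:,0]>.55)&(P[:,0]<xmax)&(P[:,1]>-.19)&(P[:,1]<.05)]
    if len(q)>30:
        e=[(y+.07,np.percentile(q[abs(q[:,1]-y)<.005][:,0],97),(abs(q[:,1]-y)<.005).sum()) for y in np.arange(-.145,.01,.01) if (abs(q[:,1]-y)<.005).sum()>5]
        e=np.array(e); print(n,'toe edge',len(e),e[:,1]); 
        if len(e)>3:print(np.polyfit(e[:,0],e[:,1],1))
    # panel: robust RANSAC plane line at z .05-.1
    g=P[(P[:,2]>.093)&(P[:,2]<.1)&(P[:,0]>.5)&(P[:,0]<.6)&(P[:,1]>-.19)&(P[:,1]<.05)]
    if len(g)>10:
        l=cv2.fitLine(g[:,[1,0]].astype(np.float32),cv2.DIST_HUBER,0,.002,.002).ravel(); print(n,'top line slope',l[1]/l[0],len(g),g.min(0),g.max(0), 'x@-.07',l[3]+(-.07-l[2])*l[1]/l[0])
E
python3 -c "
from y import *
yaw('scene',.64);yaw('side',.64)"
```

```text
scene toe edge 6 [0.6275 0.6251 0.6222 0.6228 0.6233 0.6231]
[-0.0767  0.6278]
scene top line slope -0.07737707 55 [ 0.5004 -0.0763  0.0931] [0.5366 0.0133 0.0973] x@-.07 0.53343695
side toe edge 16 [0.6325 0.632  0.6292 0.6303 0.6313 0.6306 0.6284 0.6276 0.6285 0.6276
 0.6257 0.628  0.6208 0.6264 0.6252 0.6218]
[-0.061   0.6279]
side top line slope -0.05656484 89 [ 0.5062 -0.1504  0.093 ] [0.5443 0.0052 0.0999] x@-.07 0.53500146
```

Request:
play_rows(
  motion=[
    [[0.015,0,0],[0,0,0]],
    [[0.03,0,0],[0,0,0]],
    [[0.04,0,0],[0,0,0]],
    [[0.048,0,0],[0,0,0]],
    [[0.048,0,0],[0,0,0]],
  ],
)

```text
time: 11.98
tool_pos: [0.549, -0.071, 0.0235]
tcp_rot: [-1.486, -1.576, 1.003]
wrist_force: [-2.1, 0.3, -0.8]
width: 0.996
```

```bash
python3 - <<'E'
from m import *
from y import *
s=bot.read_state();print(s['tool_pos'],s['wrist_force'])
measure('c',('scene','side'))
yaw('scene',.65);yaw('side',.65)
im=cv2.imread('pics/c_side.png'); a=cv2.resize(im[140:270,220:420],None,fx=2,fy=2,interpolation=2)
im=cv2.imread('pics/c_scene.png'); b=cv2.resize(im[150:280,220:420],None,fx=2,fy=2,interpolation=2)
cv2.imwrite('pics/c.png',np.hstack([a,b]))
E
```

```text
[ 0.549  -0.071   0.0235] [-2.14    0.2848 -0.8176]
scene panel top 177 [ 0.4895 -0.1442  0.088 ] [0.5587 0.0108 0.0997] slope 0.19679219482274274 x@mid 0.5251241901617317
scene foot 279 [ 0.5447 -0.1486  0.0041  0.6192  0.014   0.0118]
scene toe edge [0.5083 0.5721]
scene tray edge [-0.2095  0.661 ]
scene guard 0.68 [ 0.555  -0.0674 -0.0004]
scene toe 0.66 [ 0.652  -0.0621  0.006 ]
scene tray_front 0.75 [ 0.651  -0.0755  0.0075]
side panel top 142 [ 0.5006 -0.1532  0.0881] [0.5648 0.0059 0.0999] slope 0.10110119604261972 x@mid 0.5455764115752518
side foot 481 [ 0.4583 -0.1532  0.0042  0.6195  0.0357  0.0117]
side toe edge [-0.0046  0.6188]
side tray edge [-0.0623  0.6543]
side guard 0.8 [ 0.5506 -0.0725  0.002 ]
side toe 0.98 [ 0.6512 -0.0664  0.0019]
side tray_front 0.83 [ 0.6578 -0.0747  0.0077]
scene toe edge 14 [0.5571 0.5565 0.5557 0.5559 0.5545 0.5538 0.5538 0.6475 0.6472 0.6492
 0.6464 0.643  0.6478 0.6472]
[0.8344 0.6005]
scene top line slope 0.28276166 65 [ 0.5001 -0.1427  0.093 ] [0.5587 0.0096 0.0997] x@-.07 0.53105146
side toe edge 16 [0.6458 0.6462 0.6464 0.646  0.6477 0.6462 0.6461 0.6479 0.6467 0.6448
 0.648  0.6449 0.6481 0.6475 0.644  0.6441]
[-0.0056  0.6463]
side top line slope -0.06006553 102 [ 0.5006 -0.1532  0.0934] [0.5648 0.0059 0.0999] x@-.07 0.55383235
```

View pics/c.png

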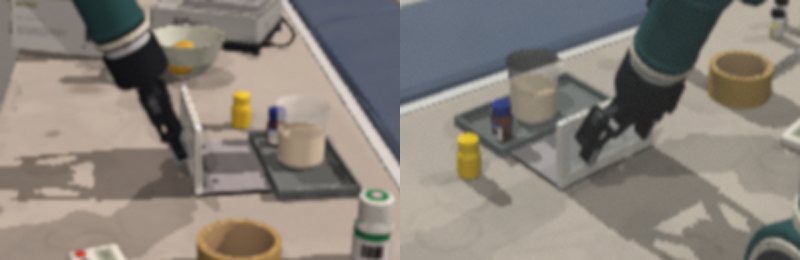

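About 3–5 mm remains, and the angle is aligned. I'll creep to contact and watch the force.

Request:
play_rows(
  motion=[
    [[0.003,0,0],[0,0,0]],
    [[0.006,0,0],[0,0,0]],
    [[0.009,0,0],[0,0,0]],
    [[0.01,0,0],[0,0,0]],
  ],
)

```text
time: 12.88
tool_pos: [0.5517, -0.0706, 0.0232]
tcp_rot: [-1.484, -1.575, 1.004]
wrist_force: [-9.7, -1.5, 7.9]
width: 1.0
```

Request:
play_rows(
  motion=[
    [[0.002,0,0],[0,0,0]],
    [[0.003,0,0],[0,0,0]],
  ],
)

```text
time: 13.12
tool_pos: [0.552, -0.0705, 0.0229]
tcp_rot: [-1.482, -1.574, 1.005]
wrist_force: [-15.5, -2.0, 12.6]
width: 0.997
```

Request:
play_rows(
  motion=[
    [[0.002,0,0],[0,0,0]],
    [[0.003,0,0],[0,0,0]],
    [[0.003,0,0],[0,0,0]],
  ],
)

```text
time: 13.5
tool_pos: [0.5521, -0.0704, 0.0224]
tcp_rot: [-1.481, -1.573, 1.005]
wrist_force: [-18.6, -3.0, 14.9]
width: 1.004
```

```bash
python3 - <<'E'
from m import *
s=bot.read_state();print(s['tool_pos'],s['wrist_force'],s['torque'])
for n in('side','scene'): shot(n,f'e_{n}.png')
im=cv2.imread('pics/e_side.png'); a=cv2.resize(im[190:250,290:390],None,fx=5,fy=5,interpolation=2)
b=cv2.resize(cv2.imread('pics/e_scene.png')[190:250,245:345],None,fx=5,fy=5,interpolation=2)
cv2.imwrite('pics/e.png',np.vstack([a,b]))
E
```

```text
[ 0.5521 -0.0704  0.0224] [-18.6475  -2.9569  14.8549] [-0.4086  1.6378 -0.1783]
```

View pics/e.png

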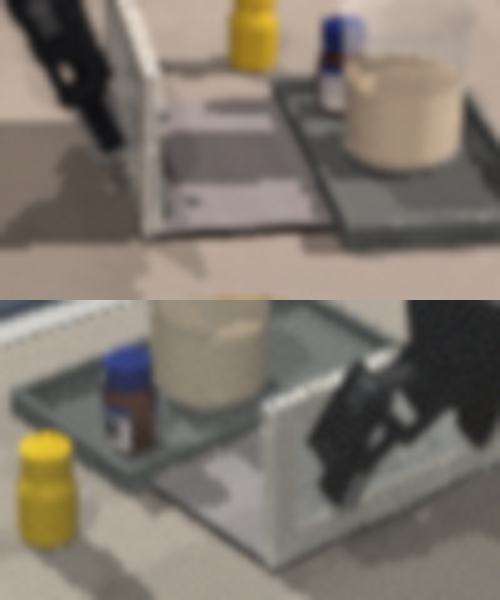

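The toe is flush with the tray wall along its width, and the TCP has stalled while the force rises to 19 N. Backing straight off, then up to check.

Request:
play_rows(
  motion=[
    [[-0.01,0,0],[0,0,0]],
    [[-0.03,0,0],[0,0,0]],
    [[-0.07,0,0],[0,0,0]],
    [[-0.12,0,0.02],[0,0,0]],
    [[-0.18,0,0.1],[0,0,0]],
    [[-0.2,0,0.25],[0,0,0]],
    [[-0.2,0,0.4],[0,0,0]],
    [[-0.2,0,0.55],[0,0,0]],
    [[-0.2,0,0.55],[0,0,0]],
  ],
)

```text
time: 14.72
tool_pos: [0.4782, -0.0719, 0.2512]
tcp_rot: [-1.497, -1.583, 0.999]
wrist_force: [-0.6, -0.5, 0.1]
width: 1.0
```

Request:
play_rows(
  motion=[
    [[0,0,0],[-0.0165,0.555,-0.0743]],
    [[0,0,0],[-0.0165,0.555,-0.0743]],
    [[0.1,0,0],[-0.0165,0.555,-0.0743]],
    [[0.15,0,0],[-0.0165,0.555,-0.0743]],
    [[0.15,0,0],[-0.0165,0.555,-0.0743]],
    [[0.15,0,0],[-0.0165,0.555,-0.0743]],
  ],
)

```text
time: 15.48
tool_pos: [0.5332, -0.0706, 0.242]
tcp_rot: [-1.207, -1.207, 1.21]
wrist_force: [-0.6, 0.1, 0.0]
width: 1.001
```

```bash
python3 - <<'E'
from m import *
from y import *
measure('f')
for n in('wrist','scene','side'): yaw(n,.652)
# toe edge by colour in wrist: gap profile along x at several y
s=bot.read_state(); d=np.load('d_wrist.npy'); P=cloud('wrist',d,d>0)
for y in (-.13,-.1,-.07,-.04,-.01):
    k=(abs(P[:,1]-y)<.003)&(P[:,0]>.635)&(P[:,0]<.675)&(P[:,2]<.03)
    q=P[k]; x=np.arange(.636,.674,.002)
    print(y,[int(1000*np.median(q[abs(q[:,0]-a)<.001][:,2])) if (abs(q[:,0]-a)<.001).any() else None for a in x])
im=cv2.imread('pics/f_side.png'); a=cv2.resize(im[130:280,240:430],None,fx=2,fy=2,interpolation=2)
b=cv2.resize(cv2.imread('pics/f_scene.png')[140:290,220:410],None,fx=2,fy=2,interpolation=2)
cv2.imwrite('pics/f.png',np.hstack([a,b]))
E
```

```text
wrist panel top 1927 [ 0.5498 -0.1504  0.088 ] [0.5673 0.0092 0.0969] slope -0.05891064823144575 x@mid 0.5577095251965419
wrist foot 3400 [ 0.5508 -0.1468  0.0046  0.6199  0.011   0.0114]
wrist toe edge [-0.0015  0.6199]
wrist tray edge [-0.06    0.6542]
wrist guard 0.83 [ 0.554  -0.0682 -0.0029]
wrist toe 0.7 [ 0.6536 -0.0628  0.0028]
wrist tray_front 0.94 [ 0.655  -0.0725  0.0075]
scene panel top 200 [ 0.5471 -0.1491  0.088 ] [0.5671 0.0109 0.0967] slope -0.05593394688723862 x@mid 0.5555713769535727
scene foot 281 [ 0.5477 -0.1454  0.0042  0.6194  0.0162  0.0116]
scene toe edge [0.4887 0.5742]
scene tray edge [-0.2179  0.6613]
scene toe 0.83 [ 0.6581 -0.0599  0.0037]
scene tray_front 0.63 [ 0.6534 -0.0758  0.0072]
side panel top 96 [ 0.551  -0.1548  0.088 ] [0.5668 0.0049 0.0986] slope -0.06475774152548432 x@mid 0.5587250130852858
side foot 471 [ 0.4652 -0.1543  0.0041  0.6195  0.049   0.0116]
side toe edge [-0.0094  0.6187]
side tray edge [-0.0636  0.6522]
side guard 0.64 [ 0.5545 -0.073   0.0007]
side toe 0.97 [ 0.6565 -0.0651 -0.0003]
side tray_front 0.9 [ 0.6559 -0.076   0.0081
[... 434 characters left out ...]
97 [ 0.55   -0.1491  0.0931] [0.5655 0.0092 0.0967] x@-.07 0.55673003
side toe edge 16 [0.6485 0.6471 0.6499 0.6492 0.6476 0.6481 0.6505 0.6488 0.6488 0.6481
 0.6494 0.6442 0.6485 0.6501 0.6461 0.6481]
[-0.0069  0.6483]
side top line slope -0.06572719 72 [ 0.551  -0.1548  0.093 ] [0.5668 0.0049 0.0986] x@-.07 0.5583375
-0.13 [9, 9, 9, 8, 9, 8, 9, 9, 8, 8, 9, 9, 10, 17, 17, None, None, None, 6, 6]
-0.1 [9, 8, 8, 8, 9, 8, 9, 8, 9, 9, 9, 9, 15, 17, 15, None, None, 6, 5, 5]
-0.07 [8, 8, 8, 8, 9, 8, 8, 8, 9, 8, 11, 16, 17, 14, None, 8, 5, 5, 6, 5]
-0.04 [9, 8, 8, 8, 9, 9, 8, 9, 9, 9, 14, 17, 16, None, None, 6, 6, 5, 5, 5]
-0.01 [8, 9, 8, 8, 9, 8, 9, 8, 9, 13, 16, 16, None, None, 6, 5, 5, 5, 5, 5]
```

View pics/f.png

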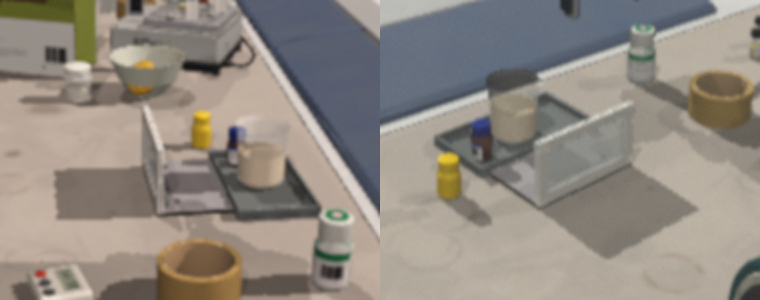

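View pics/f_wrist.png

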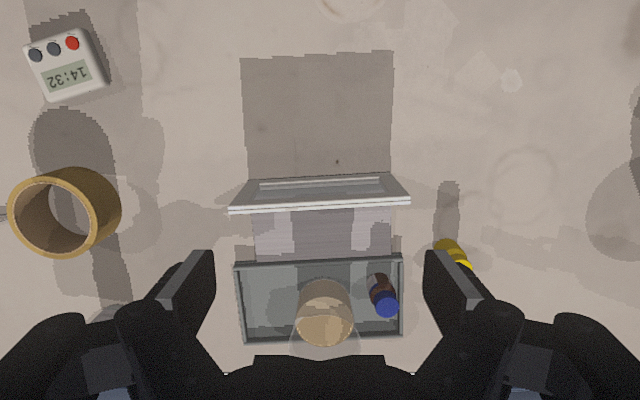

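The guard stands square to the tray: panel slope −0.059 against −0.060 for the tray edge. The depth profile steps from the foot (8–9 mm) straight to the rim (16–17 mm) at all five places checked, with no gap. The beaker is behind the panel and the other objects are where they were. Handing in.

```bash
python3 -c "
from workcell import bot
print(bot.finish_job())"
```

```text
the job is handed in; nothing more can be done
None
```

The guard is standing on its foot again, with the end of the foot against the front edge of the tray and the beaker behind the panel. I handed the job in at about 16 s of the 48 s allowed, with the robot clear of everything.

**What I did:** I pushed the upright foot over with both open fingers until the guard dropped onto its sole. I then went behind it with the tool tilted 25° and turned 3.4° to match the tray. From there I pushed it low on the panel about 60 mm, until it stopped against the tray at about 19 N sideways. I used pushes only, with no pinching or lifting.

**Last checks:**
- **Squareness:** in the wrist camera the panel's slope is −0.059 and the tray edge's is −0.060. The coarser scene and side cameras agree to within about 0.6°.
- **Contact:** the wrist depth readings show no gap between foot and rim at any of the five places I checked.
- **Other objects:** in the pictures, the beaker, bottle and the rest of the bench look undisturbed.

**Small differences:** the toe sits about 6–10 mm to the left of the tray's middle, but the panel still covers the beaker. My own toe-edge fits from the last pictures were no use because the search window ended at or before the toe, so I relied on the depth profile and the stall under force.

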